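# Close the medicine case

## Robot

A 6-joint arm with a two-finger parallel gripper is mounted at the origin on the work surface. World frame = base frame: x ahead of the robot, y to its left, z up, the work surface at z = 0. Lengths are in mm, angles in rad, forces in N, time in s.
With the tool pointing down it reaches from about 300 to 875 mm from the base axis. Payload 6.4 kg.
Tool frame: the origin (TCP) lies midway between the tips of the shut fingers; the grasp point (between the pads) lies 19 mm behind it; z points along the fingers, y is the line along which they close (so a half turn about z gives the same grasp; the last joint's range is limited). The gripper opens to 85 mm and grips with 20 to 120 N. Pads are 22 mm wide; open, the fingers measure 114 mm over their backs; the gripper's body (76 mm by 85 mm) begins 54 mm behind the grasp point. The pads swing forward as they close: fully open they stand 13 mm farther back than shut.
Start: joints at [0.933, 0.181, 1.607, -0, 1.354, -0.206], TCP at [240.632, 522.243, 231.288] pointing down, gripper open.
Joint ranges: [-2.99, 2.99], [-0.89, 2.07], [0.3, 2.58], [-1.14, 4.28], [0, 2.63], [-3.12, 3.12]. Speed limits (rad/s): [2.57, 2.57, 3.01, 3.14, 3.14, 3.14].

## Interface

Orientations are given as a unit quaternion [x, y, z, w].
In Python, from station import * gives the robot as it stands.
- The arm moves only by the tool move_arm, never from a script. Its argument "steps" is a list of rows, each a list of 5 numbers: the finger opening in mm, from 0 to 85.4, then the shift along the world's x, y, z in mm, then the turn about the world's z in degrees. In form: [[gripper, x, y, z, turn], ...]. A call has 1 to 12 rows; each row is the pose to reach, as a shift and turn from the pose commanded when the call began; what a row does not reach only later rows make up. A row lasts 1/8 s, in which the tool goes at most 62.5 mm and 10.7 degrees, less where a joint would pass 70% of its speed; a pose out of reach is approached as far as the arm can. A call with a gripper value outside its range is refused whole. The fingers move at their own pace and stop on an object; "force" is the grip in N (left out, the last holds). Time passes only in rows, so rows that repeat a pose let the fingers close. It gives the time, the measured TCP pose, the force, the opening and the grip force at its end, in the units of the state.
- read_state(): the state, without advancing time (a new reading comes with each control period).
- get_image(name): name is "scene" or "top" or "wrist"; returns the picture (420x560x3 uint8, red, green, blue); there is no depth.
- get_calibration(name): a dict with "mtx" (3x3 intrinsics, pixels), "k1" (the pictures are not rectified: a ray, as slopes to the right and down, at radius r is drawn at 1 + k1 r^2 times it, then the intrinsics apply), "extrinsics" (4x4, takes a point from camera to world coordinates); the wrist camera has in their place "T_tool_cam" (4x4, takes a point from camera to tool coordinates, whose origin is the TCP and whose axes are the flange's). Camera axes: x right, y up, looking along -z (the intrinsics and any distortion apply to the point x, -y, -z); pixel columns grow to the right and rows downward; lengths in mm; the calibration is good to about 2 mm. A picture is of the moment at which its call begins: read the wrist's pose just before it. get_calibration takes no time and is no camera call.
- close_job(): hands the job in; it is judged then, once.
The state is a dict: "clock": time; "joint_positions": joint angles; "qd": joint speeds; "effort": joint torques, N m; "tool_pos": TCP position; "ee_rot": TCP orientation; "ft_force": force on the tool from outside, world axes, zero at the start; "moment": the same for the moment, N m; "gripper_width": finger opening in mm; "finger_force": force on a finger pad.
Only numpy, scipy, OpenCV 4.12 (cv2) and the standard library are available. Lean on these libraries where they do the work, as an engineer would, in place of code of your own. Each camera call takes 0.05 s, during which the arm holds its last target. There are 200 camera calls.

## Task

The medicine case has been left open. With a fingertip press down the ridged thumb pad in the middle of its sliding cover, which releases the brake, and keeping the pad down push the cover over the open well until it meets the stop at the end of the case; then let the pad come up again. Do not force the cover against its brake; the case is not to be picked up or shoved along the table, and the things around it stay where they are.

Things in the scene. Friction and masses are not known exactly. Their poses are not given: they have to be found in the camera images.
- case: the medicine case, a white box 130 x 300 mm (x, y), 77 mm tall, loose on the table, 1.4 to 2.5 kg. Origin: centre of its underside; z up, y along its length. Its +y half is an open well with medicines, its -y half a fixed deck. A rail with an inward lip (top 77 mm up, inner edges 53 mm either side of the centre line) runs along each long side; a grey cover slides between the rails.
- cover (a joint): travel of the grey cover (116 x 146 mm, top 70 mm above the table) along the case's +y, m: 0 = open (over the deck), 0.146 = shut against the stop, arrowheads on cover and rails meeting. Starts at 0.005 to 0.075. The gripping brake holds it against about 12 N, near what shoves the case along; with the pad down it slides with 1 to 2 N and stays where it is left.
- brake (a joint): how far the thumb pad is pressed down, m: 0 = up, brake gripping; 0.006 = right down on its hard stop. The brake is free from about 0.001. Pressing takes about 9 N to begin and 12 N for the full 6 mm; a spring lifts the pad when let go.
- pad (a point): centre of the thumb pad's top face, 80 mm above the table when up; it travels with the cover and sinks with the pad; axes as the case's. Black rubber, 46 x 70 mm (x, y), in the middle of the cover; a rib 4 mm high, 6 mm thick crosses each end, leaving 56 mm of ridged flat face. Round it stands a collar of the cover, 56 x 80 mm outside, its top 77 mm above the table.
- stop (a point): the middle of the end stop's inner face, at the case's +y end, 70 mm above the table: the cover's leading edge touches it when shut. The pad's centre is then 73 mm short of it.
- pill_bottle: an amber pill bottle with a white cap, 48 mm across, 85 mm tall; origin at the centre of its underside, z up
- vitamin_bottle: a white vitamin bottle with a red cap, 60 mm across, 105 mm tall; origin at the centre of its underside, z up
- remote: a black television remote lying flat, 44 x 170 x 18 mm (x, y, z); origin at the centre of its underside
- mug: a white mug, 80 mm across, 95 mm tall, handle at its +y; origin at the centre of its underside
- glasses_case: a brown spectacles case, 62 x 160 x 40 mm (x, y, z); origin at the centre of its underside
- cream_tube: a white cream tube lying flat with a blue cap at its -y end, 42 x 117 x 22 mm; origin on the table under its middle
- tissue_pack: a pocket pack of tissues, 55 x 110 x 26 mm; origin at the centre of its underside

How it is judged:
By the outcome, as a careful person would: the job done as asked, in the order asked, and still so for the second after the job is handed in, with the robot touching nothing.
It also fails if it takes over 35 s, if anything falls off the work surface, if the arm or the gripper's body presses on something with over 40 N, if the wrist force passes 120 N, or if a joint passes its speed limit or range.

## Working session

There is one attempt and no reset: what is moved stays moved. The work goes in short steps, Python scripts to look and compute and a tool call to move; the robot and the scene stay as the last step left them, time stands still between calls to the robot, and variables do not carry over. Pictures are saved under pics/ and viewed, at most 10 in all, crops included, and the job is handed in when it is done.

Besides the shell and the picture viewer there is one more tool, called as name(argument=value, ...) on one line, values as JSON. move_arm: Moves the arm, as the interface text tells. Its arguments: {"type":"object","properties":{"steps":{"type":"array","items":{"type":"array","items":{"type":"number"}}},"force":{"type":"number"}},"required":["steps"]}

```bash
mkdir -p pics
python3 - <<'E'
from station import *
import cv2,numpy as np
for n in ["scene","top"]:
    im=get_image(n); cv2.imwrite(f"pics/{n}0.png",im[:,:,::-1]); 
    c=get_calibration(n); print(n,np.array(c["mtx"]).round(1).tolist(),c["k1"],np.array(c["extrinsics"]).round(3).tolist())
print(get_calibration("wrist")); print(read_state())
E
```

```text
scene [[401.5, 0.0, 278.0], [0.0, 401.5, 210.9], [0.0, 0.0, 1.0]] 0.016510642250890956 [[-0.346, -0.8, 0.491, 1064.916], [0.938, -0.298, 0.175, 215.027], [0.006, 0.521, 0.854, 985.963], [0.0, 0.0, 0.0, 1.0]]
top [[416.9, 0.0, 273.9], [0.0, 416.9, 202.5], [0.0, 0.0, 1.0]] -0.058886835782263815 [[-0.047, 0.975, -0.218, 245.907], [-0.999, -0.047, 0.005, 16.453], [-0.006, 0.218, 0.976, 1419.669], [0.0, 0.0, 0.0, 1.0]]
{'mtx': array([[346.13738813,   0.        , 276.3362211 ],
       [  0.        , 346.13738813, 206.96378438],
       [  0.        ,   0.        ,   1.        ]]), 'k1': -0.0875633579747132, 'T_tool_cam': array([[ 2.78317227e-04,  9.58419369e-01,  2.85363340e-01,
         7.36362740e+01],
       [ 9.99999531e-01, -2.12733973e-06, -9.68162947e-04,
        -8.41311258e-01],
       [-9.27299056e-04,  2.85363476e-01, -9.58418920e-01,
        -1.43592747e+02],
       [ 0.00000000e+00,  0.00000000e+00,  0.00000000e+00,
         1.00000000e+00]])}
{'clock': 0.1, 'joint_positions': array([ 9.32665822e-01,  1.81476697e-01,  1.60790996e+00, -1.29964915e-05,
        1.35380234e+00, -2.06316468e-01]), 'qd': array([-0.00026692, -0.00174987, -0.00268004,  0.00053714, -0.0008421 ,
        0.0009806 ]), 'effort': array([ 8.33164449e-04, -4.45879304e+01, -3.52237022e+01, -3.09784937e-04,
        4.15561357e-03,  2.61914215e-05]), 'tool_pos': array([240.34083034, 521.81127211, 230.46770717]), 'ee_rot': array([ 2.14232036e-01,  9.76782472e-01, -7.30674437e-04, -3.21294151e-04]), 'ft_force': array([-0.24588917,  0.14162748,  0.23070181]), 'moment': array([ 0.02210623,  0.01242134, -0.00288516]), 'finger_force': 0.0, 'gripper_width': 85.32957511806154}
```

View pics/top0.png

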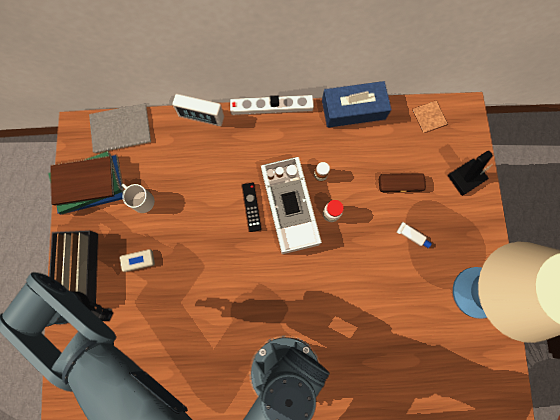

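View pics/scene0.png

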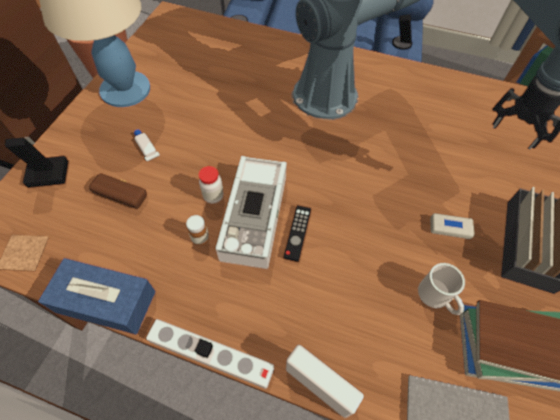

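The top view shows the case centred near (291,203) with the dark pad at about (291,203). The well is at the top of the picture, so shutting the cover means pushing it away from the robot. The scene view agrees.

```bash
cat > h.py <<'E'
from station import *
import cv2,numpy as np
from scipy.spatial.transform import Rotation as R
def setup(n):
    c=get_calibration(n); s=read_state()
    if n=="wrist":
        T=np.eye(4);T[:3,:3]=R.from_quat(s["ee_rot"]).as_matrix();T[:3,3]=s["tool_pos"];E=T@c["T_tool_cam"]
    else: E=np.array(c["extrinsics"])
    return c,E
def ray(c,E,uv,z):
    K=c["mtx"];d=np.array([(uv[0]-K[0,2])/K[0,0],(uv[1]-K[1,2])/K[1,1]]);p=d.copy()
    for _ in range(20): p=d/(1+c["k1"]*(p@p))
    v=E[:3,:3]@np.array([p[0],-p[1],-1]);o=E[:3,3]
    return o+v*(z-o[2])/v[2]
E
python3 - <<'E'
from h import *
c,E=setup("top"); im=get_image("top")
g=im.max(2); m=np.zeros_like(g); m[185:225,275:308]=(g[185:225,275:308]<60)
n,l,st,ce=cv2.connectedComponentsWithStats(m); i=1+st[1:,4].argmax(); print(st[i],ce[i],ray(c,E,ce[i],80))
hi=cv2.resize(im[145:260,230:350],None,fx=5,fy=5,interpolation=cv2.INTER_CUBIC); cv2.imwrite("pics/t1.png",hi[:,:,::-1])
for uv in [(262,164),(299,156),(321,243),(282,252)]: print(ray(c,E,uv,77).round())
E
```

```text
[281 192  19  23 296] [290.01351351 202.77702703] [541.84243016 -43.21128     80.        ]
[681.  44.  77.]
[703. -83.  77.]
[ 405. -136.   77.]
[382.  -9.  77.]
```

View pics/t1.png

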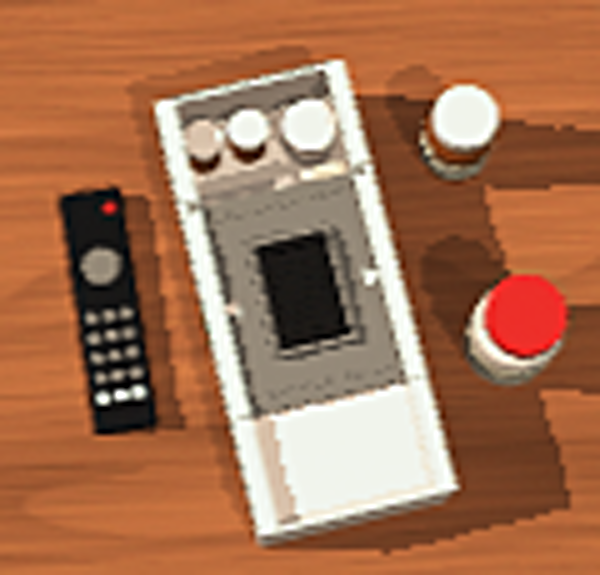

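The crop shows the case at a yaw of about 10°, with the pad near mid-case, so about 73 mm of travel remains. The bottles are to its right and the remote to its left. I'll close the fingers and hover just short of the pad for a near look.

move_arm(steps=[[0,26,-57,0,3.5],[0,52,-114,0,7],[0,78,-171,0,10.5],[0,104,-228,0,14],[0,130,-285,0,17.5],[0,156,-342,0,21],[0,182,-399,0,24.5],[0,208,-456,0,28],[0,234,-513,0,31.5],[0,262,-572,0,35],[0,262,-572,0,35],[0,262,-572,0,35]])

```text
clock: 1.65
tool_pos: [502.1, -49.6, 230.7]
ee_rot: [-0.089, 0.996, 0.0, -0.001]
ft_force: [-0.6, -0.2, 0.3]
gripper_width: 0.3
finger_force: 0.0
```

Run:
```python
from h import *
c,E=setup("wrist"); s=read_state(); im=get_image("wrist"); cv2.imwrite("pics/w1.png",im[:,:,::-1]); np.save("E1.npy",E)
print(s["tool_pos"],s["qd"].round(3),R.from_quat(s["ee_rot"]).as_matrix().round(3),s["gripper_width"],s["ft_force"])
```

```text
[502.13939877 -49.60187956 230.74658432] [ 0.033 -0.018  0.018  0.001  0.003 -0.001] [[-0.984 -0.177 -0.001]
 [-0.177  0.984  0.001]
 [ 0.001  0.001 -1.   ]] 0.3149607058899759 [-0.59953499 -0.19252745  0.25215128]
```

View pics/w1.png

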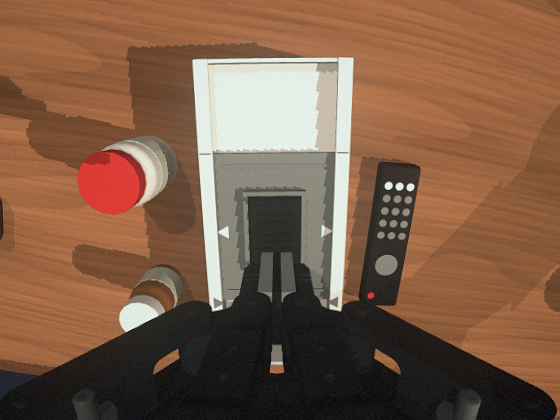

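The wrist view shows the case square with the tool. The cover's rear edge is on row 152 and the pad's rear corners are at (248,196) and (301,196). The cover arrowheads are at (222,232) and (327,231), and the rail arrowheads at (218,303) and (335,302).

Run:
```python
from h import *
c,_=setup("wrist");E=np.load("E1.npy")
f=lambda u,v,z:ray(c,E,(u,v),z)
rl0,rl1=f(193,62,77),f(205,290,77); rr0,rr1=f(353,60,77),f(347,290,77)
for a,b in((rl0,rl1),(rr0,rr1)): d=b-a;print("yaw",np.degrees(np.arctan2(d[1],d[0])))
a=np.radians(10.1);y=np.array([np.cos(a),np.sin(a)])
print("case mid back",((rl0+rr0)/2).round(1))
ce=(f(213,152,70)+f(337,152,70))/2; print("cover rear",ce.round(1),"pad est",ce[:2]+73*y)
pe=(f(248,196,84)+f(301,196,84))/2; print("pad rear",pe.round(1),"pad est",pe[:2]+35*y)
ca=(f(222,232,70)+f(327,231,70))/2; ra=(f(218,303,77)+f(335,302,77))/2
print(ca.round(1),ra.round(1),"travel left",(ra-ca)[:2]@y, "cross", (ra-ca)[:2]@[-y[1],y[0]])
```

```text
yaw 9.69220392240398
yaw 12.024801881381457
case mid back [395.3 -71.3  77. ]
cover rear [469.  -56.4  70. ] pad est [540.87331093 -43.59610251]
pad rear [504.9 -50.4  84. ] pad est [539.36789897 -44.27506992]
[542.5 -43.8  70. ] [613.2 -29.2  77. ] travel left 72.19336321921867 cross 1.990980073694763
```

move_arm(steps=[[0,19,3,-30,0.5],[0,38,6,-70,0.5],[0,38,6,-110,0.5],[0,38,6,-130,0.5],[0,38,6,-142,0.5],[0,38,6,-145,0.5],[0,38,6,-145,0.5],[0,38,6,-145,0.5]])

```text
clock: 2.7
tool_pos: [541.4, -43.9, 87.4]
ee_rot: [-0.094, 0.996, -0.0, 0.001]
ft_force: [0.5, -0.4, 0.3]
gripper_width: -0.1
finger_force: 0.0
```

Run:
```python
from h import *
im=get_image("wrist"); 
cs=get_image("scene")[150:280,200:310]
a=cv2.resize(im[150:330,180:380],None,fx=2,fy=2);b=cv2.resize(cs,(305,360),interpolation=cv2.INTER_CUBIC)
cv2.imwrite("pics/w2.png",np.hstack([a,b])[:,:,::-1])
s=read_state();print(s["tool_pos"],s["ft_force"])
```

```text
[541.16145041 -43.95003387  87.12961437] [ 0.56990052 -0.10543635  0.23150432]
```

View pics/w2.png

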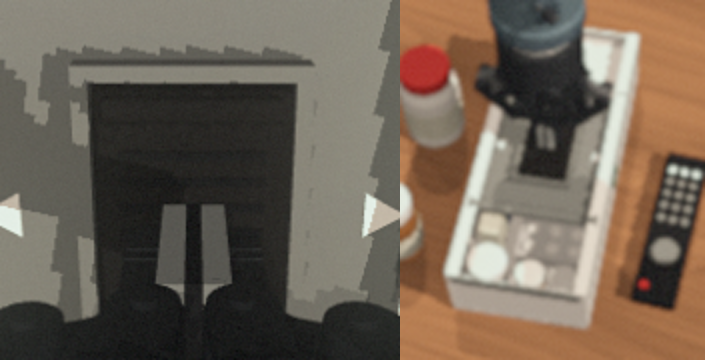

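The fingers are centred over the pad (column 193 of the crop, between edges at 90 and 297). Now I'll press.

move_arm(steps=[[0,0,0,-3,0],[0,0,0,-6,0],[0,0,0,-8,0],[0,0,0,-10,0],[0,0,0,-11,0],[0,0,0,-11,0],[0,0,0,-11,0]])

```text
clock: 3.68
tool_pos: [541.8, -43.7, 76.7]
ee_rot: [-0.094, 0.996, -0.0, 0.001]
ft_force: [-1.3, 2.5, 9.4]
gripper_width: -0.1
finger_force: 5.1
```

move_arm(steps=[[0,0,0,-1,0],[0,0,0,-1.5,0],[0,0,0,-2,0],[0,0,0,-2,0],[0,0,0,-2,0]])

```text
clock: 4.3
tool_pos: [541.9, -43.6, 74.9]
ee_rot: [-0.094, 0.996, -0.0, 0.001]
ft_force: [-0.8, 2.4, 10.2]
gripper_width: 0.1
finger_force: 5.5
```

move_arm(steps=[[0,2,0.4,0,0],[0,5,0.9,0,0],[0,9,1.7,0,0],[0,13,2.4,0,0],[0,17,3.2,0,0],[0,21,3.9,0,0],[0,25,4.7,0,0],[0,29,5.4,0,0],[0,33,6.2,0,0],[0,36,6.7,0,0],[0,38,7.1,0,0],[0,38,7.1,0,0]])

```text
clock: 5.8
tool_pos: [580.3, -36.4, 75.1]
ee_rot: [-0.094, 0.996, -0.0, 0.002]
ft_force: [-0.3, 3.4, 10.9]
gripper_width: 0.1
finger_force: 5.5
```

Run:
```python
from h import *
c,E=setup("wrist");im=get_image("wrist");np.save("E3.npy",E);np.save("im3.npy",im)
cv2.imwrite("pics/w3.png",im[:,:,::-1])
```

```text
(no output)
```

View pics/w3.png

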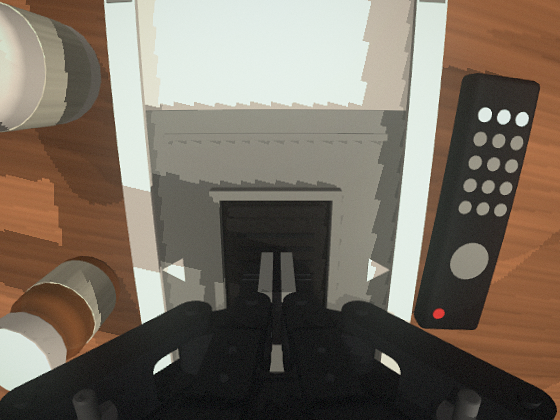

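The cover moved with the finger: its rear edge is on row 108, the pad's rear edge at columns 221–332 on row 200, and the arrowheads at (174,270) and (378,270).

Run:
```python
from h import *
c,_=setup("wrist");E=np.load("E3.npy")
f=lambda u,v,z:ray(c,E,(u,v),z)
print(((f(147,109,70)+f(407,109,70))/2).round(1), ((f(174,270,70)+f(378,270,70))/2).round(1))
for p in[((108,40),(133,280)),((446,40),(419,280))]:
    a,b=f(*p[0],77),f(*p[1],77);d=b-a;print(a.round(1),b.round(1),np.degrees(np.arctan2(d[1],d[0])))
```

```text
[508.9 -49.7  70. ] [582.3 -36.2  70. ]
[ 494.9 -119.1   77. ] [ 596.6 -101.3   77. ] 9.962689194909656
[470.4   9.7  77. ] [571.7  29.6  77. ] 11.116797803256317
```

move_arm(steps=[[0,2,0.5,0,0],[0,5,1.2,0,0],[0,9,2,0,0],[0,13,2.8,0,0],[0,17,3.6,0,0],[0,20,4.2,0,0],[0,23,4.8,0,0],[0,25,5.2,0,0],[0,27,5.6,0,0],[0,28,5.8,0,0],[0,28,5.8,0,0]])

```text
clock: 7.22
tool_pos: [608.4, -31.0, 75.3]
ee_rot: [-0.094, 0.996, -0.0, 0.002]
ft_force: [0.2, 0.4, 10.4]
gripper_width: 0.0
finger_force: 5.4
```

move_arm(steps=[[0,0.7,0.1,0,0],[0,1.3,0.2,0,0],[0,2,0.4,0,0],[0,2,0.4,0,0]])

```text
clock: 7.72
tool_pos: [610.4, -30.7, 75.4]
ee_rot: [-0.094, 0.996, -0.0, 0.002]
ft_force: [-2.5, 0.7, 10.8]
gripper_width: -0.5
finger_force: 5.4
```

move_arm(steps=[[0,0.5,0.1,0,0],[0,1,0.2,0,0],[0,1,0.2,0,0]])

```text
clock: 8.1
tool_pos: [611.3, -30.5, 75.4]
ee_rot: [-0.094, 0.996, -0.0, 0.002]
ft_force: [-0.6, 0.9, 11.0]
gripper_width: -0.0
finger_force: 5.4
```

move_arm(steps=[[0,0.5,0.1,0,0],[0,1,0.2,0,0],[0,1,0.2,0,0]])

```text
clock: 8.48
tool_pos: [611.5, -30.4, 74.9]
ee_rot: [-0.094, 0.996, -0.0, 0.001]
ft_force: [-2.8, 0.1, 10.4]
gripper_width: -0.1
finger_force: 5.5
```

move_arm(steps=[[0,0.5,0.1,0,0],[0,1,0.2,0,0],[0,1,0.2,0,0]])

```text
clock: 8.85
tool_pos: [611.5, -30.4, 74.5]
ee_rot: [-0.094, 0.996, -0.0, -0.0]
ft_force: [-6.7, -0.9, 10.8]
gripper_width: -0.1
finger_force: 5.6
```

move_arm(steps=[[0,0.5,0.1,0,0],[0,1,0.2,0,0],[0,1,0.2,0,0]])

```text
clock: 9.22
tool_pos: [611.6, -30.4, 74.1]
ee_rot: [-0.094, 0.996, -0.0, -0.001]
ft_force: [-8.1, -2.0, 11.9]
gripper_width: -0.3
finger_force: 5.7
```

The tool has stopped at about 611.5 while the force rose to 8 N, so the cover is at the stop. I'll ease off the sideways force, then lift.

move_arm(steps=[[0,-1,-0.2,0,0],[0,-1.8,-0.3,0,0],[0,-2,-0.4,1,0],[0,-2,-0.4,3,0],[0,-2,-0.4,6,0],[0,-2,-0.4,10,0],[0,-2,-0.4,18,0],[0,-2,-0.4,40,0],[0,-2,-0.4,80,0],[0,-45,-8,120,0],[0,-85,-16,150,0],[0,-85,-16,150,0]])

```text
clock: 10.72
tool_pos: [527.5, -46.2, 226.4]
ee_rot: [-0.093, 0.996, -0.001, 0.002]
ft_force: [0.4, 0.3, 0.0]
gripper_width: 0.2
finger_force: 0.0
```

Run:
```python
from h import *
c,E=setup("wrist");im=get_image("wrist");np.save("E4.npy",E)
cv2.imwrite("pics/w4.png",im[:,:,::-1])
t=get_image("top")[145:260,230:350];cv2.imwrite("pics/t4.png",cv2.resize(t,None,fx=5,fy=5,interpolation=cv2.INTER_CUBIC)[:,:,::-1])
```

```text
(no output)
```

View pics/w4.png

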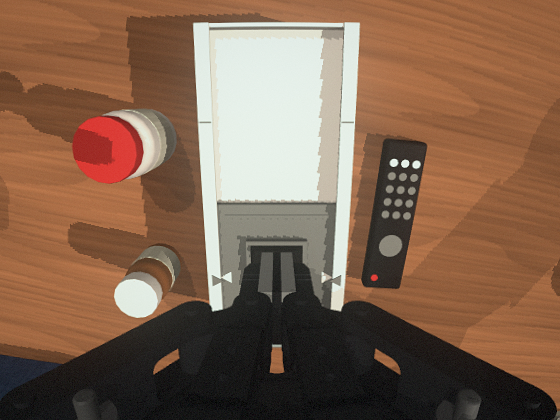

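View pics/t4.png

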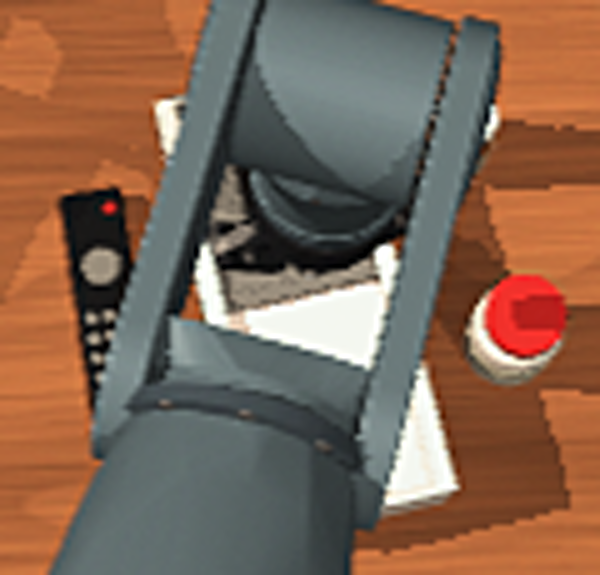

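The arrowheads on the cover and rails now meet, at about (222,278) and (331,279). The case and the things around it have not moved, and the robot is clear.

```bash
python3 -c "
from station import *
print(close_job())"
```

```text
the job is handed in; nothing more can be done
None
```

The cover is shut against its stop with the pad released, the case and the things around it did not move, and the job was handed in at about 11 s on the robot's clock.

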